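# Set the microphone gain on the watch timing console and start the reading

### The job

The watch on the timing console's microphone is ready to be measured. With a fingertip, gently and without pinching anything, push the gain lever all the way left to its zero stop, then push it right by exactly three clicks so that it rests in the third notch after zero, and only then press the round start key fully down and let it come up. Do not touch the watch or shift any of the tools and boxes lying about.

Things in the scene. Friction and masses are not known exactly. Their poses are not given: they have to be found in the camera images.
- timing_console: grey watch timing console, fixed, 175 mm (its x) by 230 mm (its y). Origin: centre of its underside on the bench; x away from the operator, y to his left, z up. Flat front deck 44 mm high from x = -87 to +18 mm, behind it a sloping display 98 mm high. On its left a microphone cradle (x = -20, y = +156 mm, 55 mm high) holds the watch. Gain slot on the deck at x = -40 mm
- lever_top (a point): centre of the top of the gain lever's black cap, 74 mm above the bench. The cap is 20 mm (console x) by 11 mm (console y) and 22 mm tall; its lower edge is 8 mm above the deck, on a thin stem. It slides along console y, and the deck beside it is bare
- gain_lever (a joint): lever travel in m: 0 in the zero notch at the left (console y +78 mm), growing to the right. Seven notches 12 mm apart, 0 to 0.072; third after zero: 0.036. A push of about 6 to 9 N starts it out of a notch, the resistance falls to nothing half-way, then it snaps ahead into the next notch. Stop 1 mm beyond each end notch. Starts in one of the right-hand notches
- start_key (a joint): stroke of the round start key in m: 0 up, 0.005 fully down; a spring needs about 5 N for the full stroke and brings it back up
- start_key_top (a point): centre of the top of the start key, a pale round button of 24 mm diameter standing 9 mm proud of a black collar on the right of the deck (console x = -40, y = -75 mm), pressed straight down
- watch: steel watch head, 41 mm across and 10 mm thick, lying dial up in the microphone cradle, its origin at the centre of its underside; not to be touched
- loupe_2: black eyeglass loupe, waisted cup 35 mm across and 39 mm tall with two wooden pegs, loose; origin at the centre of its underside; a bystander to be left alone
- movement_holder_1: small steel movement holder, 54 x 62 x 16 mm, loose; origin at the centre of its underside; a bystander to be left alone
- tweezers_3: steel tweezers lying flat, 124 x 12 x 8 mm, loose; origin at the centre of its underside; a bystander to be left alone
- press_die_2: grey round press die, 28 mm across and 20 mm tall, loose; origin at the centre of its underside; a bystander to be left alone
- part_box_1: clear flat part box, 45 x 70 x 18 mm, loose; origin at the centre of its underside; a bystander to be left alone
- blue_handle_driver: small screwdriver with a blue handle lying flat, 85 x 8 x 8 mm, loose; origin at the centre of its underside; a bystander to be left alone
- round_box: pale round box, 42 mm across and 20 mm tall, loose; origin at the centre of its underside; a bystander to be left alone

How it is judged:
By the outcome, as a careful person would: the job done as asked, in the order asked, and still so for the second after the job is handed in, with the robot touching nothing.
It also fails if it takes over 51 s, if anything falls off the work surface, if the arm or the gripper's body presses on something with over 40 N, if the wrist force passes 120 N, or if a joint passes its speed limit or range.

### The arm

A 7-joint arm with a two-finger parallel gripper is mounted at the origin on a cart in front of the work surface, level with it; the furniture and walls round the work are solid. World frame = base frame: x ahead of the robot, y to its left, z up, the work surface at z = 0. Lengths are in m, angles in rad, forces in N, time in s.
With the tool pointing down it reaches from about 0.35 to 0.9 m from the base axis. Payload 8.1 kg.
Tool frame: the origin (TCP) lies between the finger pads; the fingertips stand ahead of it and the grasp point (between the pads) is the TCP (arm.nose_length is the z of the fingertips in the tool frame, in m); z points along the fingers, y is the line along which they close (so a half turn about z gives the same grasp; the last joint's range is limited). The gripper opens to 92 mm and grips with 3 to 60 N. Pads are 19 mm wide; open, the fingers measure 130 mm over their backs; the gripper's body (75 mm by 190 mm) begins 47 mm behind the grasp point.
Start: joints at [1.013, 0.434, 0.025, 1.573, -0.012, 1.134, -0.075], TCP at [0.275, -0.561, 0.217] pointing down, gripper open.
Joint ranges: [-2.62, 2.62], [-0.44, 2.09], [-1.27, 1.32], [0.08, 2.57], [-1.32, 4.46], [0.12, 2], [-2.74, 2.74]. Speed limits (rad/s): [2.22, 2.22, 3.01, 3.01, 3.14, 3.14, 3.14].

### API

Orientations are given as a rotation vector (axis times angle).
In Python, from cell import sensors, optics, arm gives the robot as it stands.
- The arm moves only by the tool arm_command, never from a script. Its argument "deltas" is one flat list of numbers, 7 for each row, row after row: the turn, a rotation vector about the world's x, y, z as a fraction of full scale, then the shift along the world's x, y, z as a fraction of full scale, then the finger opening in mm, from 0 to 91.8. In form: [wx, wy, wz, dx, dy, dz, fingers, wx, wy, wz, dx, dy, dz, fingers, ...]. A call has 1 to 20 rows; each row is the pose to reach, as a shift and turn from the pose commanded when the call began; what a row does not reach only later rows make up. Full scale, the value 1, is 1 m for a shift and 90 degrees for a turn. A row lasts 1/10 s, in which the tool goes at most 50 mm and 8.59 degrees, less where a joint would pass 70% of its speed; a pose out of reach is approached as far as the arm can. A call with a number of a shift or a turn outside -1 to 1 is refused whole. A call with a gripper value outside its range is refused whole. The fingers move at their own pace and stop on an object; "force" is the grip in N (left out, the last holds). Time passes only in rows, so rows that repeat a pose let the fingers close. It gives the time, the measured TCP pose, the force, the opening and the grip force at its end, in the units of the state.
- sensors.observe(): the state, without advancing time (a new reading comes with each control period).
- optics.get_image(name): name is "scene" or "side" or "wrist"; returns the picture (400x640x3 uint8, blue, green, red); there is no depth.
- optics.calibration(name): a dict with "camera_matrix" (3x3 intrinsics, pixels), "D" ([k1, k2, p1, p2, k3] as OpenCV has them; the pictures are not rectified), "rvec" (rotation vector, rad) and "tvec" (3), from world to camera coordinates, as OpenCV has them. Camera axes: x right, y down, z forward; pixel columns grow to the right and rows downward; lengths in m; the calibration is good to about 2 mm. A picture is of the moment at which its call begins: read the wrist's pose just before it. calibration takes no time and is no camera call; for the wrist camera it gives the pose at the moment of the call.
- arm.sign_off(): hands the job in; it is judged then, once.
The state is a dict: "clock": time; "joints": joint angles; "dq": joint speeds; "joint_efforts": joint torques, N m; "position": TCP position; "ee_rot": TCP orientation; "force": force on the tool from outside, world axes, zero at the start; "ft_torque": the same for the moment, N m; "width": opening from 0.0 (shut) to 1.0 (fully open); "gripper_force": force on a finger pad.
Only numpy, scipy, OpenCV 4.12 (cv2) and the standard library are available. Lean on these libraries where they do the work, as an engineer would, in place of code of your own. Each camera call takes 0.05 s, during which the arm holds its last target. There are 200 camera calls.

## Working session

There is one attempt and no reset: what is moved stays moved. The work goes in short steps, Python scripts to look and compute and a tool call to move; the robot and the scene stay as the last step left them, time stands still between calls to the robot, and variables do not carry over. Pictures are saved under pics/ and viewed, at most 12 in all, crops included, and the job is handed in when it is done.

Besides the shell and the picture viewer there is one more tool, called after "Emit:" as name(argument=value, ...), one argument or row to a line, values as JSON. arm_command: Moves the arm, as the interface text tells. Its arguments: {"type":"object","properties":{"deltas":{"type":"array","items":{"type":"number"}},"force":{"type":"number"}},"required":["deltas"]}

```bash
mkdir -p pics
python3 - <<'E'
from cell import sensors, optics, arm
import cv2
s=sensors.observe();print(s,arm.nose_length)
for n in("scene","side"):
    cv2.imwrite(f"pics/{n}0.png",optics.get_image(n));print(n,optics.calibration(n))
E
```

```text
{'clock': 0.0, 'joints': array([ 1.01339646,  0.43523499,  0.02497263,  1.57409315, -0.01157323,
        1.13398385, -0.07512498]), 'dq': array([-9.69881507e-05,  2.15820513e-04,  1.86128024e-04, -4.69762100e-04,
       -4.47551393e-04, -1.65509088e-03, -1.98075377e-04]), 'joint_efforts': array([-1.15614755e-03, -6.67845654e+01,  9.84886140e-01, -3.14465761e+01,
       -6.06257049e-02,  4.29037982e-02,  1.37031102e-04]), 'position': array([ 0.27426207, -0.56102954,  0.21583905]), 'ee_rot': array([-3.05929469e+00, -7.07794269e-01,  8.10196072e-04]), 'force': array([-0.80067367,  0.07728434,  0.64633028]), 'ft_torque': array([-0.03178798, -0.02948714,  0.00784661]), 'gripper_force': 0.0, 'width': 0.9999700598274285} 0.019
scene {'camera_matrix': array([[366.2031505 ,   0.        , 317.51242743],
       [  0.        , 366.2031505 , 199.45103324],
       [  0.        ,   0.        ,   1.        ]]), 'D': array([-0.06695081,  0.        ,  0.        ,  0.        ,  0.        ]), 'rvec': array([ 2.04705376, -0.99431273,  0.46585785]), 'tvec': array([-0.43112385,  0.31758117,  0.59892814])}
side {'camera_matrix': array([[508.35810136,   0.        , 321.19490513],
       [  0.        , 508.35810136, 204.70437994],
       [  0.        ,   0.        ,   1.        ]]), 'D': array([-0.1651965,  0.       ,  0.       ,  0.       ,  0.       ]), 'rvec': array([ 1.12539852, -2.5283997 ,  0.79247424]), 'tvec': array([0.32744407, 0.43991756, 0.68281164])}
```

View pics/scene0.png

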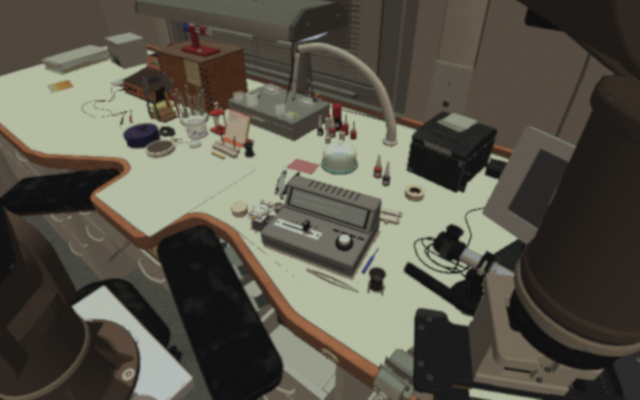

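View pics/side0.png

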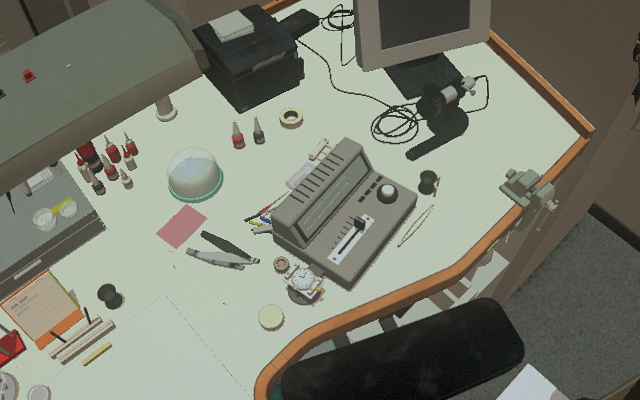

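Scene: console near (325,225), lever cap ~(306,226), key ~(344,240). Side: cap ~(360,223), key ~(387,193), watch ~(303,282), loupe (428,180), tweezers (416,226). I'll enlarge the console in both.

Run:
```python
import cv2,numpy as np
a=cv2.imread("pics/scene0.png")[165:295,230:400];b=cv2.imread("pics/side0.png")[130:310,265:445]
f=lambda i:cv2.resize(i,(400,int(400*i.shape[0]/i.shape[1])),interpolation=cv2.INTER_CUBIC)
a,b=f(a),f(b);o=np.zeros((400,800,3),np.uint8);o[:a.shape[0],:400]=a;o[:b.shape[0],400:]=b
cv2.imwrite("pics/crop1.png",o)
```

```text
(no output)
```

View pics/crop1.png

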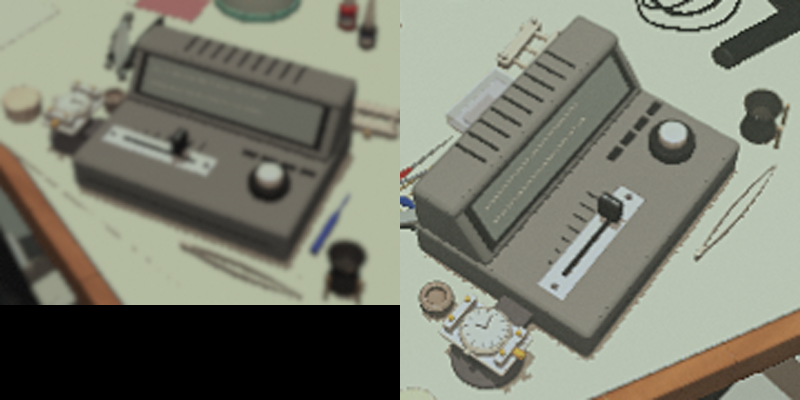

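```bash
cat > h.py <<'E'
import cv2,numpy as np
from cell import sensors, optics, arm
def ray(c,p):
    R=cv2.Rodrigues(np.array(c["rvec"]))[0];o=-R.T@np.array(c["tvec"]).ravel()
    u=cv2.undistortPoints(np.array([[p]],float),c["camera_matrix"],c["D"])[0,0]
    d=R.T@np.array([u[0],u[1],1]);return o,d/np.linalg.norm(d)
def plane(c,p,z):
    o,d=ray(c,p);return o+d*(z-o[2])/d[2]
def tri(r1,r2):
    (a,d),(b,e)=r1,r2;t=np.linalg.lstsq(np.c_[d,-e],b-a,rcond=None)[0]
    p,q=a+d*t[0],b+e*t[1];return (p+q)/2,np.linalg.norm(p-q)
E
python3 - <<'E'
from h import *
np.set_printoptions(precision=4,suppress=True)
S=optics.calibration("side");C=optics.calibration("scene");W=optics.calibration("wrist")
K=(388.3,190.3);L=(360,220.5)
k,e=tri(ray(S,K),ray(C,(343.9,238.5)));print("key",k,e)
l,e=tri(ray(S,L),ray(C,(306.5,221)));print("cap",l,e)
print("key side z.06",plane(S,K,.06),"cap side",plane(S,L,.074),"scene",plane(C,(306.5,221),.074))
a=plane(S,(335.2,259.2),.044);b=plane(S,(367.6,218.7),.044);print("screws",a,b)
k=plane(S,K,.06);l=plane(S,L,.074)
for v in(l-k,a-b,a-k):print(np.degrees(np.arctan2(v[1],v[0]))-90,np.linalg.norm(v[:2]))
print("watch",plane(S,(303,280),.065))
# wrist cam in tool frame
s=sensors.observe();Rt=cv2.Rodrigues(s["ee_rot"])[0];R=cv2.Rodrigues(W["rvec"])[0];o=-R.T@W["tvec"].ravel()
print("toolaxes",Rt);print("cam in tool",Rt.T@(o-s["position"]),Rt.T@R.T)
E
```

```text
key [ 0.53   -0.2014  0.0635] 0.0015260888015250103
cap [ 0.5133 -0.1105  0.0753] 0.0036166065560268084
key side z.06 [ 0.5308 -0.2031  0.06  ] cap side [ 0.5119 -0.1102  0.074 ] scene [ 0.5166 -0.1093  0.074 ]
screws [ 0.4965 -0.0373  0.044 ] [ 0.5187 -0.1381  0.044 ]
11.505290471368397 0.09474334919507024
12.43035084235062 0.10318286045440266
11.711481354786685 0.16928575066213083
watch [0.4947 0.0364 0.065 ]
toolaxes [[ 0.8984  0.4392 -0.0007]
 [ 0.4392 -0.8984  0.0013]
 [-0.0001 -0.0015 -1.    ]]
cam in tool [ 0.0807 -0.0011 -0.1678] [[-0.0003 -0.9555 -0.295 ]
 [ 1.      0.     -0.0012]
 [ 0.0012 -0.295   0.9555]]
```

Emit:
arm_command(
  deltas=[0,0,-0.05,0.03,0.04,0,0,0,0,-0.1,0.06,0.08,0,0,0,0,-0.15,0.09,0.13,0,0,0,0,-0.158,0.12,0.18,0,0,0,0,-0.158,0.15,0.22,0,0,0,0,-0.158,0.17,0.26,0,0,0,0,-0.158,0.19,0.3,0,0,0,0,-0.158,0.21,0.34,0,0,0,0,-0.158,0.23,0.38,-0.02,0,0,0,-0.158,0.24,0.405,-0.04,0,0,0,-0.158,0.243,0.416,-0.06,0,0,0,-0.158,0.243,0.416,-0.066,0,0,0,-0.158,0.243,0.416,-0.066,0,0,0,-0.158,0.243,0.416,-0.066,0],
  force=5,
)

```text
clock: 1.5
position: [0.5175, -0.1471, 0.1513]
ee_rot: [3.124, 0.321, 0.001]
force: [-0.4, 0.4, 1.5]
width: 0.005
gripper_force: 0.0
```

Run:
```python
from h import *
s=sensors.observe();print(s["clock"],s["position"],s["ee_rot"],s["force"],s["width"])
Rt=cv2.Rodrigues(s["ee_rot"])[0];print(Rt)
cv2.imwrite("pics/w1.png",optics.get_image("wrist"))
W=optics.calibration("wrist");np.savez("w1.npz",K=W["camera_matrix"],D=W["D"],r=W["rvec"],t=W["tvec"])
```

```text
1.5 [ 0.51745932 -0.14708281  0.15129494] [3.12432644e+00 3.20717142e-01 5.13126878e-04] [-0.38775005  0.36326057  1.4749356 ] 0.004878277268125547
[[ 9.79145001e-01  2.03162247e-01  4.11664808e-04]
 [ 2.03162524e-01 -9.79144694e-01 -8.10439060e-04]
 [ 2.38428792e-04  8.77172215e-04 -9.99999587e-01]]
```

View pics/w1.png

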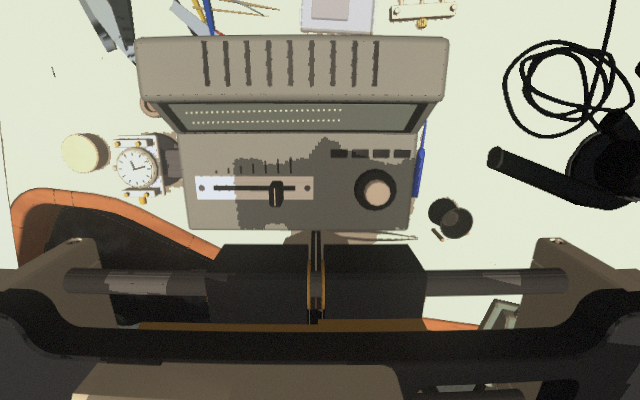

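Wrist view: cap top ~(276,186), key top ~(377,193), slot plate cols 196–313 on row 188, closed fingers around (316,245–320) with wide black blocks at cols 210–425.

Run:
```python
from h import *
np.set_printoptions(precision=4,suppress=True)
W=optics.calibration("wrist");s=sensors.observe();Rt=cv2.Rodrigues(s["ee_rot"])[0]
print(W["camera_matrix"][0,0])
for z in(.019,0,-.047,-.08):
  pts=np.array([s["position"]+Rt@np.array([x,y,z]) for x in(-.0095,.0095) for y in(-.065,-.019,0,.019,.065)])
  print(z,cv2.projectPoints(pts,W["rvec"],W["tvec"],W["camera_matrix"],W["D"])[0][:,0].round())
k=plane(W,(377,193),.062);l=plane(W,(276.5,186),.074);a=plane(W,(202,188),.044);b=plane(W,(307,188),.044)
print("key",k,"cap",l,"screws",a,b)
for v in(l-k,a-b,a-k):print(np.degrees(np.arctan2(v[1],v[0]))-90,np.linalg.norm(v[:2]))
i=cv2.imread("pics/w1.png");o=np.hstack([cv2.resize(i[140:240,180:420],(480,200),interpolation=3)]);o2=cv2.resize(i[220:340,190:440],(480,230))
cv2.imwrite("pics/w1c.png",np.vstack([o,cv2.convertScaleAbs(o2,alpha=3)]))
```

```text
292.5390336920124
0.019 [[225. 239.]
 [290. 239.]
 [318. 239.]
 [345. 239.]
 [410. 239.]
 [223. 213.]
 [290. 213.]
 [318. 214.]
 [345. 213.]
 [412. 213.]]
0 [[217. 251.]
 [288. 252.]
 [318. 252.]
 [347. 252.]
 [419. 251.]
 [214. 224.]
 [287. 224.]
 [318. 224.]
 [348. 224.]
 [422. 224.]]
-0.047 [[187. 297.]
 [279. 298.]
 [318. 298.]
 [357. 298.]
 [450. 297.]
 [181. 263.]
 [278. 264.]
 [318. 264.]
 [359. 264.]
 [456. 263.]]
-0.08 [[152. 349.]
 [269. 351.]
 [319. 352.]
 [368. 351.]
 [485. 349.]
 [143. 308.]
 [267. 311.]
 [319. 311.]
 [372. 311.]
 [495. 308.]]
key [ 0.5318 -0.2006  0.062 ] cap [ 0.5232 -0.1099  0.074 ] screws [ 0.4974 -0.0356  0.044 ] [ 0.5183 -0.137   0.044 ]
5.4131399678099825 0.09111651422635056
11.65872436051771 0.10357069813324855
11.775499465890988 0.16851127997804874
```

View pics/w1c.png

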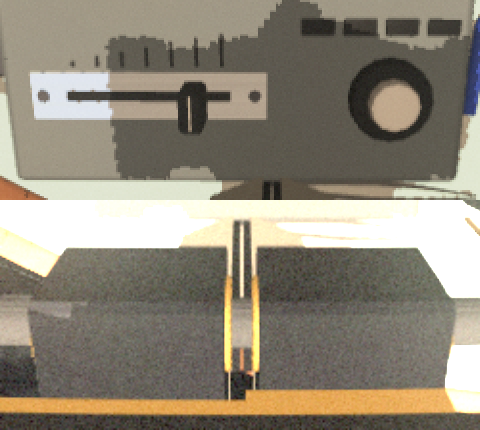

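Emit:
arm_command(
  deltas=[0,0,0,0.002,0,-0.03,0,0,0,0,0.002,0,-0.055,0,0,0,0,0.002,0,-0.07,0,0,0,0,0.002,0,-0.076,0,0,0,0,0.002,0,-0.076,0,0,0,0,0.002,0,-0.076,0],
)

```text
clock: 2.15
position: [0.5202, -0.1461, 0.0757]
ee_rot: [3.124, 0.323, 0.002]
force: [0.4, 0.6, 1.0]
width: 0.006
gripper_force: 0.0
```

Emit:
arm_command(
  deltas=[0,0,0,-0.001,0.005,0,0,0,0,0,-0.002,0.01,0,0,0,0,0,-0.0032,0.015,0,0,0,0,0,-0.0042,0.02,0,0,0,0,0,-0.0048,0.023,0,0,0,0,0,-0.0054,0.026,0,0,0,0,0,-0.006,0.029,0,0,0,0,0,-0.006,0.029,0,0],
)

```text
clock: 2.95
position: [0.5135, -0.116, 0.0746]
ee_rot: [-3.125, -0.325, 0.0]
force: [-0.4, -1.3, -0.9]
width: 0.009
gripper_force: 0.0
```

Emit:
arm_command(
  deltas=[0,0,0,-0.0008,0.004,0,0,0,0,0,-0.0017,0.008,0,0,0,0,0,-0.0025,0.012,0,0,0,0,0,-0.0033,0.016,0,0,0,0,0,-0.0041,0.02,0,0,0,0,0,-0.005,0.024,0,0,0,0,0,-0.0058,0.028,0,0,0,0,0,-0.0066,0.032,0,0,0,0,0,-0.0075,0.036,0,0,0,0,0,-0.0083,0.04,0,0,0,0,0,-0.0091,0.044,0,0,0,0,0,-0.0091,0.044,0,0],
)

```text
clock: 4.15
position: [0.5044, -0.0717, 0.0747]
ee_rot: [-3.124, -0.325, 0.0]
force: [0.4, 0.5, -0.5]
width: 0.007
gripper_force: 0.0
```

Run:
```python
from h import *
s=sensors.observe();print(s["position"],s["force"])
a=optics.get_image("wrist");b=optics.get_image("side")
o=np.vstack([cv2.resize(a[130:250,170:410],(640,320),interpolation=3),cv2.resize(b[170:275,315:525],(560,280),interpolation=3)[:, :560] if 0 else cv2.copyMakeBorder(cv2.resize(b[170:275,315:525],(560,280),interpolation=3),0,0,0,80,0)])
cv2.imwrite("pics/w2.png",o)
```

```text
[ 0.50435892 -0.07174805  0.07465424] [ 0.37985676  0.5259829  -0.47204907]
```

View pics/w2.png

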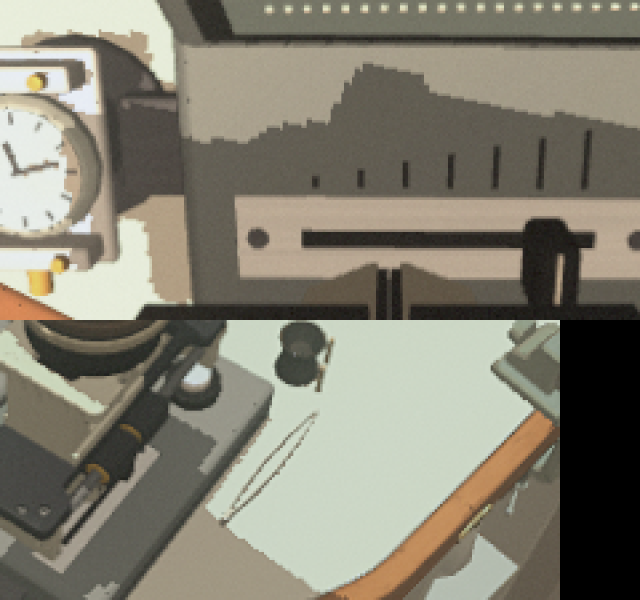

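Wrist crop: lever is still at tick 5 (col ~550), although the finger (col ~390) is well left of it, so it passed without pushing. I need to see where the fingertips truly are.

Run:
```python
from h import *
s=sensors.observe();Rt=cv2.Rodrigues(s["ee_rot"])[0];out=[]
print(s["position"],s["width"])
g=lambda i:(255*(i/255.)**.5).astype(np.uint8)
for n,w,sc in(("wrist",(200,210,240,110),3.3),("side",(290,150,150,110),2.66),("scene",(240,150,150,110),2.66)):
  c=optics.calibration(n);im=optics.get_image(n);x,y,ww,hh=w
  m=cv2.resize(g(im)[y:y+hh,x:x+ww],None,fx=sc,fy=sc,interpolation=3)
  for z,col in((.019,(0,0,255)),(0,(0,255,0)),(-.047,(255,0,0))):
    for q in((0,0),(.0095,0),(-.0095,0)):
      p=cv2.projectPoints(np.array([s["position"]+Rt@np.array([*q,z])]),c["rvec"],c["tvec"],c["camera_matrix"],c["D"])[0][0,0]
      cv2.circle(m,tuple(int(v) for v in(p-[x,y])*sc),2,col,-1)
  out.append(m)
b=np.hstack(out[1:]);a=cv2.copyMakeBorder(out[0],0,0,0,b.shape[1]-out[0].shape[1],0)
cv2.imwrite("pics/f3.png",np.vstack([a,b])[:600]);print(np.vstack([a,b]).shape)
```

```text
[ 0.50443452 -0.07247936  0.07466404] 0.00237913223807779
(656, 798, 3)
```

View pics/f3.png

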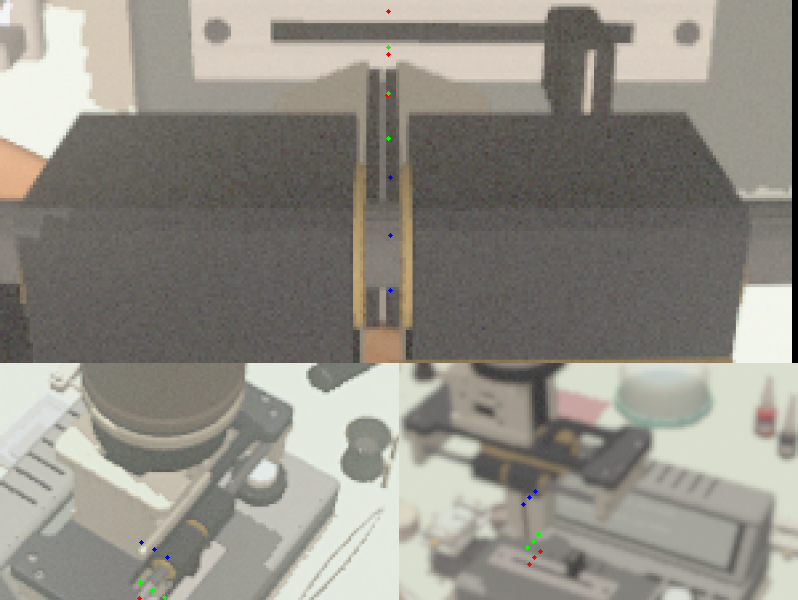

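Emit:
arm_command(
  deltas=[0,0,0,0,0,-0.002,0,0,0,0,0,0,-0.004,0,0,0,0,0,0,-0.006,0,0,0,0,0,0,-0.008,0,0,0,0,0,0,-0.008,0,0,0,0,0,0,-0.008,0],
)

```text
clock: 5.0
position: [0.5044, -0.0725, 0.0665]
ee_rot: [-3.125, -0.324, 0.0]
force: [0.1, -0.0, 0.5]
width: 0.005
gripper_force: 0.0
```

Run:
```python
from h import *
s=sensors.observe();print(s["position"],s["force"],s["ft_torque"],s["ee_rot"])
```

```text
[ 0.50437856 -0.0724573   0.06653642] [ 0.1195901  -0.04525707  0.50100049] [ 0.04342264  0.07145555 -0.00780972] [-3.12484442e+00 -3.23942543e-01  3.09611431e-04]
```

Emit:
arm_command(
  deltas=[0,0,0,0,0,-0.001,0,0,0,0,0,0,-0.002,0,0,0,0,0,0,-0.003,0,0,0,0,0,0,-0.004,0,0,0,0,0,0,-0.004,0,0],
)

```text
schema error: expected a multiple of 7 numbers
```

Run:
```python
from h import *
s=sensors.observe();print(s["position"],s["force"],s["ft_torque"])
for n,w in(("side",(300,180,80,80)),("scene",(265,180,80,80))):
  im=optics.get_image(n);x,y,ww,hh=w;m=(255*(im/255.)**.6).astype(np.uint8)[y:y+hh,x:x+ww];globals()[n]=cv2.resize(m,(400,400),interpolation=3)
cv2.imwrite("pics/f4.png",np.hstack([side,scene]))
```

```text
[ 0.50437856 -0.0724573   0.06653642] [ 0.1195901  -0.04525707  0.50100049] [ 0.04342264  0.07145555 -0.00780972]
```

View pics/f4.png

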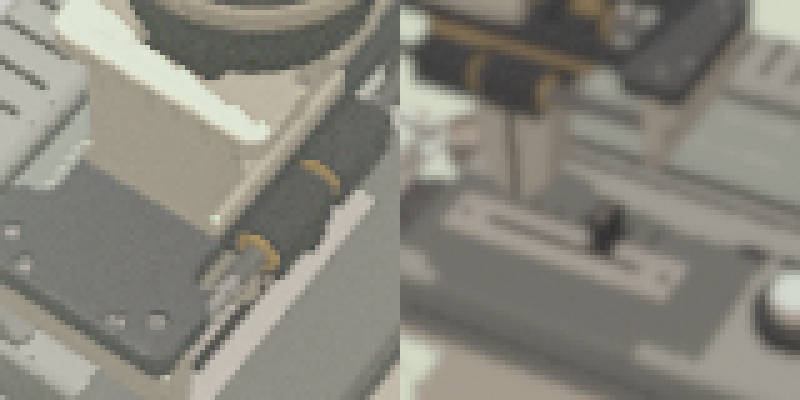

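Run:
```python
from h import *
s=sensors.observe();p=s["position"];Rt=cv2.Rodrigues(s["ee_rot"])[0];C=optics.calibration("scene")
print(tri(ray(C,(288,219.6)),(p,-Rt[:,2])))
W=optics.calibration("wrist")  # tip seen at same wrist pixel (rigid)
r=ray(W,(317.6,229.7))
print(tri(r,ray(C,(288,219.6))))
for x in(-.0095,0,.0095):
  print(x,tri(r,(p+Rt@[x,0,0],-Rt[:,2])), tri(ray(C,(288,219.6)),(p+Rt@[x,0,0],-Rt[:,2])))
```

```text
(array([ 0.50232504, -0.07036339,  0.06756406]), np.float64(0.006133853825133138))
(array([ 0.50582829, -0.06827719,  0.06284582]), np.float64(0.008433815745360153))
-0.0095 (array([ 0.49522867, -0.07450978,  0.03194119]), np.float64(9.170109986679106e-05)) (array([ 0.49490103, -0.07415632,  0.07441288]), np.float64(0.0008726479020054886))
0 (array([ 0.50450801, -0.07249155,  0.05333519]), np.float64(4.872918163470991e-05)) (array([ 0.50232504, -0.07036339,  0.06756406]), np.float64(0.006133853825133138))
0.0095 (array([ 0.51378735, -0.07047333,  0.0747292 ]), np.float64(0.00018915946313620004)) (array([ 0.50974904, -0.06657046,  0.06071525]), np.float64(0.011395059748260666))
```

Emit:
arm_command(
  deltas=[0,0,0,0,0,-0.001,0,0,0,0,0,0,-0.002,0,0,0,0,0,0,-0.003,0,0,0,0,0,0,-0.004,0,0,0,0,0,0,-0.004,0],
)

```text
clock: 5.6
position: [0.5044, -0.0725, 0.0625]
ee_rot: [3.125, 0.324, -0.0]
force: [-0.9, -0.4, -0.1]
width: 0.004
gripper_force: 0.0
```

Emit:
arm_command(
  deltas=[0,0,0,0,0,-0.0005,0,0,0,0,0,0,-0.001,0,0,0,0,0,0,-0.0015,0,0,0,0,0,0,-0.0015,0],
)

```text
clock: 6.0
position: [0.5044, -0.0725, 0.0611]
ee_rot: [3.125, 0.324, -0.0]
force: [0.4, -0.2, 0.1]
width: 0.008
gripper_force: 0.0
```

Emit:
arm_command(
  deltas=[0,0,0,0,0,0.02,0,0,0,0,0,0,0.04,0,0,0,0,0.002,-0.01,0.04,0,0,0,0,0.0055,-0.03,0.04,0,0,0,0,0.01,-0.05,0.04,0,0,0,0,0.0135,-0.065,0.04,0,0,0,0,0.0155,-0.0745,0.04,0,0,0,0,0.0155,-0.0745,0.04,0,0,0,0,0.0155,-0.0745,0.02,0,0,0,0,0.0155,-0.0745,0.005,0,0,0,0,0.0155,-0.0745,-0.001,0,0,0,0,0.0155,-0.0745,-0.001,0],
)

```text
clock: 7.2
position: [0.5193, -0.1461, 0.0594]
ee_rot: [-3.124, -0.325, 0.003]
force: [0.9, -0.4, -0.2]
width: 0.007
gripper_force: 0.0
```

Emit:
arm_command(
  deltas=[0,0,0,-0.0008,0.004,0,0,0,0,0,-0.0016,0.008,0,0,0,0,0,-0.002,0.01,0,0,0,0,0,-0.0025,0.012,0,0,0,0,0,-0.0025,0.012,0,0],
)

```text
clock: 7.7
position: [0.5175, -0.1346, 0.0604]
ee_rot: [3.125, 0.325, 0.0]
force: [-0.4, 0.8, -1.0]
width: 0.007
gripper_force: 0.0
```

Emit:
arm_command(
  deltas=[0,0,0,-0.0005,0.0025,0,0,0,0,0,-0.001,0.005,0,0,0,0,0,-0.0015,0.0075,0,0,0,0,0,-0.0015,0.0075,0,0],
)

```text
clock: 8.1
position: [0.5159, -0.127, 0.0601]
ee_rot: [-3.125, -0.325, 0.0]
force: [0.1, -0.1, -0.4]
width: 0.007
gripper_force: 0.0
```

Emit:
arm_command(
  deltas=[0,0,0,-0.0005,0.0025,0,0,0,0,0,-0.001,0.005,0,0,0,0,0,-0.001,0.005,0,0],
)

```text
clock: 8.4
position: [0.5151, -0.1232, 0.0603]
ee_rot: [3.124, 0.323, 0.001]
force: [0.5, -3.9, 0.7]
width: 0.002
gripper_force: 1.4
```

Emit:
arm_command(
  deltas=[0,0,0,-0.0005,0.0025,0,0,0,0,0,-0.0008,0.004,0,0,0,0,0,-0.0008,0.004,0,0],
)

```text
clock: 8.7
position: [0.5142, -0.1185, 0.0603]
ee_rot: [3.125, 0.324, 0.0]
force: [-1.3, -1.8, 1.7]
width: 0.008
gripper_force: 1.1
```

Emit:
arm_command(
  deltas=[0,0,0,-0.0006,0.003,0,0,0,0,0,-0.0012,0.006,0,0,0,0,0,-0.0019,0.009,0,0,0,0,0,-0.0025,0.012,0,0,0,0,0,-0.0031,0.015,0,0,0,0,0,-0.0037,0.018,0,0,0,0,0,-0.0044,0.021,0,0,0,0,0,-0.005,0.024,0,0,0,0,0,-0.0056,0.027,0,0,0,0,0,-0.0062,0.03,0,0,0,0,0,-0.0069,0.033,0,0,0,0,0,-0.0075,0.036,0,0,0,0,0,-0.0081,0.039,0,0,0,0,0,-0.0087,0.042,0,0,0,0,0,-0.0094,0.045,0,0,0,0,0,-0.0094,0.045,0,0,0,0,0,-0.0094,0.045,0,0],
)

```text
clock: 10.4
position: [0.5048, -0.0735, 0.0602]
ee_rot: [3.125, 0.324, 0.0]
force: [1.3, -3.5, 1.7]
width: 0.006
gripper_force: 1.5
```

Emit:
arm_command(
  deltas=[0,0,0,-0.0004,0.002,0,0,0,0,0,-0.0008,0.004,0,0,0,0,0,-0.0008,0.004,0,0,0,0,0,-0.0008,0.004,0,0],
)

```text
clock: 10.8
position: [0.5037, -0.0688, 0.06]
ee_rot: [-3.124, -0.325, 0.001]
force: [0.8, 0.3, 0.0]
width: 0.005
gripper_force: 0.0
```

Emit:
arm_command(
  deltas=[0,0,0,-0.0004,0.002,0,0,0,0,0,-0.0006,0.003,0,0,0,0,0,-0.0006,0.003,0,0],
)

```text
clock: 11.1
position: [0.5033, -0.0662, 0.0601]
ee_rot: [-3.125, -0.324, 0.0]
force: [-1.0, -0.7, 0.2]
width: 0.006
gripper_force: 0.0
```

Emit:
arm_command(
  deltas=[0,0,0,-0.0002,0.001,0,0,0,0,0,-0.0003,0.0015,0,0,0,0,0,-0.0003,0.0015,0,0],
)

```text
clock: 11.4
position: [0.5031, -0.0652, 0.0602]
ee_rot: [3.125, 0.324, 0.0]
force: [0.1, -0.7, 1.0]
width: 0.003
gripper_force: 0.3
```

Emit:
arm_command(
  deltas=[0,0,0,-0.0002,0.001,0,0,0,0,0,-0.0003,0.0015,0,0,0,0,0,-0.0003,0.0015,0,0],
)

```text
clock: 11.7
position: [0.5029, -0.0643, 0.0602]
ee_rot: [3.124, 0.323, 0.0]
force: [0.6, -4.8, 1.0]
width: 0.005
gripper_force: 2.0
```

Emit:
arm_command(
  deltas=[0,0,0,-0.0002,0.001,0,0,0,0,0,-0.0002,0.001,0,0,0,0,0,-0.0002,0.001,0,0],
)

```text
clock: 12.0
position: [0.5028, -0.0637, 0.0603]
ee_rot: [3.124, 0.322, 0.001]
force: [1.0, -6.1, 0.9]
width: 0.007
gripper_force: 2.6
```

Emit:
arm_command(
  deltas=[0,0,0,-0.0002,0.001,0,0,0,0,0,-0.0002,0.001,0,0,0,0,0,-0.0002,0.001,0,0],
)

```text
clock: 12.3
position: [0.5027, -0.0633, 0.0604]
ee_rot: [3.123, 0.321, 0.001]
force: [1.3, -8.6, 0.4]
width: 0.001
gripper_force: 3.4
```

Emit:
arm_command(
  deltas=[0,0,0,-0.0002,0.001,0,0,0,0,0,-0.0004,0.002,0,0,0,0,0,-0.0004,0.002,0,0,0,0,0,-0.0004,0.002,0,0],
)

```text
clock: 12.7
position: [0.5027, -0.0628, 0.0605]
ee_rot: [3.122, 0.319, 0.002]
force: [1.6, -14.2, 1.6]
width: 0.013
gripper_force: 5.3
```

Run:
```python
from h import *
s=sensors.observe();print(s["position"],s["force"],s["ft_torque"])
```

```text
[ 0.50265553 -0.06281789  0.06052138] [  1.63683155 -14.21529379   1.60781053] [-2.97184042 -0.48057987 -0.03327015]
```

Emit:
arm_command(
  deltas=[0,0,0,0.001,-0.005,0,0,0,0,0,0.0024,-0.012,0,0,0,0,0,0.0024,-0.012,0,0,0,0,0,0.0024,-0.012,0.02,0,0,0,0,0.0024,-0.012,0.045,0,0,0,0,0,0,0.045,0,0,0,0,-0.004,0.02,0.045,0,0,0,0,-0.0071,0.034,0.045,0,0,0,0,-0.0071,0.034,0.045,0,0,0,0,-0.0071,0.034,0.045,0],
)

```text
clock: 13.7
position: [0.4946, -0.0251, 0.1048]
ee_rot: [-3.125, -0.326, 0.001]
force: [-0.1, 0.5, -0.3]
width: 0.008
gripper_force: 0.0
```

Run:
```python
from h import *
s=sensors.observe();print(s["position"],s["force"])
a=optics.get_image("wrist")
cv2.imwrite("pics/w5.png",cv2.resize((255*(a/255.)**.6).astype(np.uint8)[120:280,120:440],(800,400),interpolation=3))
```

```text
[ 0.49456849 -0.02507514  0.10482295] [-0.1258892   0.52810142 -0.3347584 ]
```

View pics/w5.png

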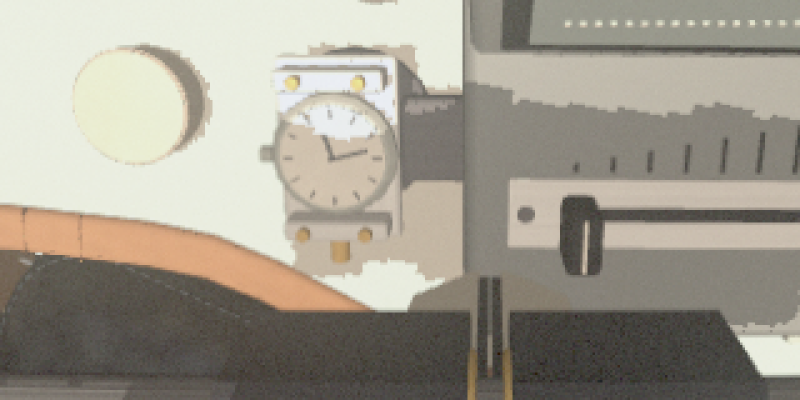

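Lever now sits at tick 0 (cap col ~583, tick ~576), watch untouched. Now push from the left.

Emit:
arm_command(
  deltas=[0,0,0,0.0006,-0.003,-0.015,0,0,0,0,0.0006,-0.003,-0.03,0,0,0,0,0.0006,-0.003,-0.042,0,0,0,0,0.0006,-0.003,-0.045,0,0,0,0,0.0006,-0.003,-0.045,0],
)

```text
clock: 14.25
position: [0.4951, -0.0288, 0.0597]
ee_rot: [-3.125, -0.323, 0.002]
force: [0.2, 1.1, 0.6]
width: 0.007
gripper_force: 0.0
```

Emit:
arm_command(
  deltas=[0,0,0,0.0006,-0.003,0,0,0,0,0,0.0012,-0.006,0,0,0,0,0,0.0014,-0.007,0,0,0,0,0,0.0014,-0.007,0,0],
)

```text
clock: 14.65
position: [0.4971, -0.0359, 0.0605]
ee_rot: [3.125, 0.323, 0.001]
force: [-0.1, 0.1, -0.5]
width: 0.006
gripper_force: 0.0
```

Emit:
arm_command(
  deltas=[0,0,0,0.0003,-0.0015,0,0,0,0,0,0.0004,-0.002,0,0,0,0,0,0.0004,-0.002,0,0],
)

```text
clock: 14.95
position: [0.4972, -0.0376, 0.0602]
ee_rot: [3.125, 0.324, -0.0]
force: [-0.2, 0.0, 0.1]
width: 0.009
gripper_force: 0.0
```

Emit:
arm_command(
  deltas=[0,0,0,0.0003,-0.0015,0,0,0,0,0,0.0004,-0.002,0,0,0,0,0,0.0004,-0.002,0,0],
)

```text
clock: 15.25
position: [0.4976, -0.0395, 0.0601]
ee_rot: [-3.125, -0.324, 0.0]
force: [1.1, 0.3, 0.7]
width: 0.007
gripper_force: 0.1
```

Emit:
arm_command(
  deltas=[0,0,0,0.0002,-0.001,0,0,0,0,0,0.0003,-0.0015,0,0,0,0,0,0.0003,-0.0015,0,0],
)

```text
clock: 15.55
position: [0.4978, -0.0403, 0.0601]
ee_rot: [-3.124, -0.325, 0.0]
force: [-0.6, 4.5, 0.6]
width: 0.004
gripper_force: 1.6
```

Emit:
arm_command(
  deltas=[0,0,0,0.0003,-0.0015,0,0,0,0,0,0.0004,-0.002,0,0,0,0,0,0.0004,-0.002,0,0],
)

```text
clock: 15.85
position: [0.4982, -0.0422, 0.0601]
ee_rot: [-3.124, -0.325, 0.0]
force: [-1.1, 4.7, -0.3]
width: 0.008
gripper_force: 1.8
```

Emit:
arm_command(
  deltas=[0,0,0,0.0003,-0.0015,0,0,0,0,0,0.0004,-0.002,0,0,0,0,0,0.0004,-0.002,0,0],
)

```text
clock: 16.15
position: [0.4989, -0.0457, 0.0602]
ee_rot: [3.124, 0.323, 0.0]
force: [0.4, -0.6, 0.1]
width: 0.003
gripper_force: 0.1
```

Emit:
arm_command(
  deltas=[0,0,0,0.0003,-0.0015,0,0,0,0,0,0.0004,-0.002,0,0,0,0,0,0.0004,-0.002,0,0],
)

```text
clock: 16.45
position: [0.4992, -0.0475, 0.0602]
ee_rot: [3.125, 0.323, 0.0]
force: [-0.1, 0.2, -0.7]
width: 0.0
gripper_force: 0.0
```

Emit:
arm_command(
  deltas=[0,0,0,0.0004,-0.002,0,0,0,0,0,0.0008,-0.004,0,0,0,0,0,0.0012,-0.006,0,0,0,0,0,0.0017,-0.008,0,0,0,0,0,0.0021,-0.01,0,0,0,0,0,0.0025,-0.012,0,0,0,0,0,0.0029,-0.014,0,0,0,0,0,0.0029,-0.014,0,0],
)

```text
clock: 17.25
position: [0.5022, -0.0619, 0.0602]
ee_rot: [3.124, 0.322, 0.0]
force: [0.4, 0.0, -0.4]
width: 0.005
gripper_force: 0.0
```

Emit:
arm_command(
  deltas=[0,0,0,0.0002,-0.001,0,0,0,0,0,0.0004,-0.002,0,0,0,0,0,0.0004,-0.002,0,0],
)

```text
clock: 17.55
position: [0.5025, -0.0631, 0.0601]
ee_rot: [3.125, 0.324, 0.0]
force: [0.2, -0.9, 1.2]
width: 0.004
gripper_force: 0.1
```

Emit:
arm_command(
  deltas=[0,0,0,0.0002,-0.001,0,0,0,0,0,0.0004,-0.002,0,0,0,0,0,0.0004,-0.002,0,0],
)

```text
clock: 17.85
position: [0.5026, -0.064, 0.0601]
ee_rot: [-3.124, -0.325, 0.001]
force: [-0.9, 4.4, 0.6]
width: 0.007
gripper_force: 1.9
```

Emit:
arm_command(
  deltas=[0,0,0,0.0002,-0.001,0,0,0,0,0,0.0004,-0.002,0,0,0,0,0,0.0004,-0.002,0,0],
)

```text
clock: 18.15
position: [0.503, -0.0659, 0.0601]
ee_rot: [-3.124, -0.325, 0.001]
force: [-0.8, 3.8, -0.8]
width: 0.005
gripper_force: 1.6
```

Emit:
arm_command(
  deltas=[0,0,0,0.0002,-0.001,0,0,0,0,0,0.0004,-0.002,0,0,0,0,0,0.0004,-0.002,0,0],
)

```text
clock: 18.45
position: [0.5038, -0.07, 0.0602]
ee_rot: [3.124, 0.322, 0.0]
force: [-0.0, 0.5, -0.3]
width: 0.003
gripper_force: 0.0
```

Emit:
arm_command(
  deltas=[0,0,0,0.0002,-0.001,0,0,0,0,0,0.0003,-0.0015,0,0,0,0,0,0.0003,-0.0015,0,0],
)

```text
clock: 18.75
position: [0.504, -0.0709, 0.0602]
ee_rot: [3.125, 0.323, 0.0]
force: [-0.5, 0.6, -0.5]
width: 0.004
gripper_force: 0.0
```

Emit:
arm_command(
  deltas=[0,0,0,0.0003,-0.0015,0,0,0,0,0,0.0003,-0.0015,0,0,0,0,0,-0.0014,0.007,0,0,0,0,0,-0.0014,0.007,0,0,0,0,0,-0.0014,0.007,0.02,0,0,0,0,-0.0014,0.007,0.045,0,0,0,0,-0.0014,0.007,0.045,0,0,0,0,0.004,-0.02,0.045,0,0,0,0,0.01,-0.05,0.045,0,0,0,0,0.017,-0.08,0.045,0,0,0,0,0.023,-0.11,0.045,0,0,0,0,0.027,-0.1305,0.045,0,0,0,0,0.027,-0.1305,0.045,0,0,0,0,0.027,-0.1305,0.045,0],
)

```text
clock: 20.15
position: [0.5306, -0.2007, 0.1045]
ee_rot: [-3.124, -0.323, 0.001]
force: [-0.1, -0.7, -0.3]
width: 0.004
gripper_force: 0.0
```

Run:
```python
from h import *
s=sensors.observe();print(s["position"],s["force"])
a=optics.get_image("wrist")
cv2.imwrite("pics/w6.png",cv2.resize((255*(a/255.)**.6).astype(np.uint8)[120:280,120:440],(800,400),interpolation=3))
```

```text
[ 0.53058598 -0.20068139  0.10452743] [-0.05315833 -0.7360317  -0.28820758]
```

View pics/w6.png

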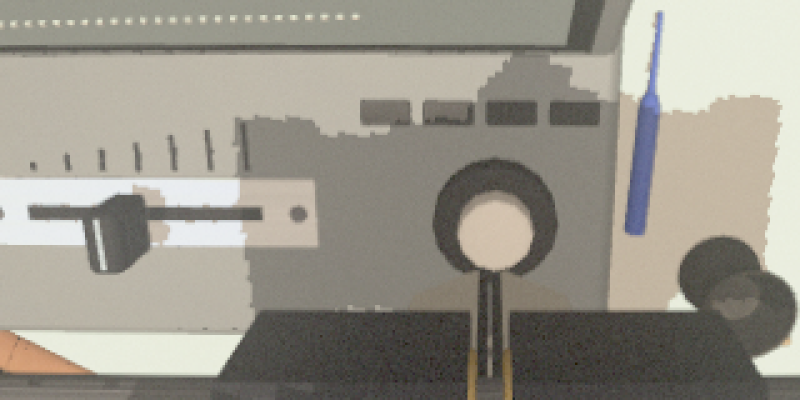

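Lever rests at tick 3, and the finger is lined up over the key. Now press it.

Emit:
arm_command(
  deltas=[0,0,0,0,0,-0.015,0,0,0,0,0,0,-0.025,0,0,0,0,0,0,-0.028,0,0,0,0,0,0,-0.028,0],
)

```text
clock: 20.6
position: [0.5306, -0.2002, 0.0766]
ee_rot: [-3.124, -0.325, 0.002]
force: [0.4, -0.1, -0.5]
width: 0.004
gripper_force: 0.0
```

Emit:
arm_command(
  deltas=[0,0,0,0,0,-0.002,0,0,0,0,0,0,-0.004,0,0,0,0,0,0,-0.004,0],
)

```text
clock: 20.9
position: [0.5309, -0.201, 0.0732]
ee_rot: [3.125, 0.324, 0.0]
force: [0.7, -0.1, -0.1]
width: 0.005
gripper_force: 0.0
```

Emit:
arm_command(
  deltas=[0,0,0,0,0,-0.002,0,0,0,0,0,0,-0.004,0,0,0,0,0,0,-0.004,0],
)

```text
clock: 21.2
position: [0.5307, -0.201, 0.0689]
ee_rot: [-3.125, -0.324, 0.001]
force: [-0.2, 0.8, -0.0]
width: 0.005
gripper_force: 0.0
```

Emit:
arm_command(
  deltas=[0,0,0,0,0,-0.002,0,0,0,0,0,0,-0.003,0,0,0,0,0,0,-0.003,0],
)

```text
clock: 21.5
position: [0.5308, -0.2009, 0.0659]
ee_rot: [-3.125, -0.324, 0.001]
force: [0.2, 0.2, -0.2]
width: 0.011
gripper_force: 0.0
```

Emit:
arm_command(
  deltas=[0,0,0,0,0,-0.002,0,0,0,0,0,0,-0.003,0,0,0,0,0,0,-0.003,0],
)

```text
clock: 21.8
position: [0.5308, -0.201, 0.063]
ee_rot: [-3.125, -0.324, 0.0]
force: [-0.3, -0.3, -0.2]
width: 0.005
gripper_force: 0.0
```

Emit:
arm_command(
  deltas=[0,0,0,0,0,-0.002,0,0,0,0,0,0,-0.002,0,0,0,0,0,0,-0.002,0],
)

```text
clock: 22.1
position: [0.5309, -0.201, 0.0611]
ee_rot: [3.125, 0.324, -0.0]
force: [-0.3, -0.5, 0.0]
width: 0.007
gripper_force: 0.0
```

Emit:
arm_command(
  deltas=[0,0,0,0,0,-0.002,0,0,0,0,0,0,-0.002,0,0,0,0,0,0,-0.002,0],
)

```text
clock: 22.4
position: [0.5309, -0.201, 0.0591]
ee_rot: [3.125, 0.324, -0.0]
force: [0.3, -0.0, -0.9]
width: 0.004
gripper_force: 0.0
```

Emit:
arm_command(
  deltas=[0,0,0,0,0,-0.002,0,0,0,0,0,0,-0.002,0,0,0,0,0,0,-0.002,0],
)

```text
clock: 22.7
position: [0.5309, -0.201, 0.0571]
ee_rot: [-3.125, -0.324, 0.0]
force: [-0.2, -0.7, -0.1]
width: 0.008
gripper_force: 0.0
```

Emit:
arm_command(
  deltas=[0,0,0,0,0,-0.002,0,0,0,0,0,0,-0.002,0,0,0,0,0,0,-0.002,0],
)

```text
clock: 23.0
position: [0.5311, -0.201, 0.0552]
ee_rot: [3.125, 0.324, 0.0]
force: [-0.0, 0.2, 0.9]
width: 0.006
gripper_force: 0.7
```

Run:
```python
from h import *
s=sensors.observe();print(s["position"],s["force"],s["ft_torque"])
```

```text
[ 0.53107485 -0.20101773  0.05520331] [-0.02299347  0.22565176  0.93287698] [ 0.03004055 -0.00600707  0.00278335]
```

Emit:
arm_command(
  deltas=[0,0,0,0,0,-0.0015,0,0,0,0,0,0,-0.003,0,0,0,0,0,0,-0.003,0],
)

```text
clock: 23.3
position: [0.5311, -0.201, 0.0521]
ee_rot: [3.125, 0.324, 0.0]
force: [-0.4, -0.5, 3.3]
width: 0.002
gripper_force: 1.7
```

Emit:
arm_command(
  deltas=[0,0,0,0,0,-0.001,0,0,0,0,0,0,-0.002,0,0,0,0,0,0,-0.002,0],
)

```text
clock: 23.6
position: [0.5311, -0.201, 0.0503]
ee_rot: [3.125, 0.324, 0.001]
force: [0.1, 0.6, 3.8]
width: 0.007
gripper_force: 2.4
```

Emit:
arm_command(
  deltas=[0,0,0,0,0,-0.001,0,0,0,0,0,0,-0.0015,0,0,0,0,0,0,-0.0015,0],
)

```text
clock: 23.9
position: [0.5312, -0.2011, 0.0499]
ee_rot: [3.124, 0.324, 0.001]
force: [-3.9, 1.4, 19.6]
width: 0.006
gripper_force: 9.5
```

Emit:
arm_command(
  deltas=[0,0,0,0,0,0.002,0,0,0,0,0,0,0.006,0,0,0,0,0,0,0.015,0,0,0,0,0,0,0.04,0,0,0,0,0,0,0.08,0,0,0,0,0,0,0.11,0,0,0,0,-0.03,-0.04,0.11,0,0,0,0,-0.05,-0.08,0.11,0,0,0,0,-0.05,-0.08,0.11,0,0,0,0,-0.05,-0.08,0.11,0,0,0,0,-0.05,-0.08,0.11,0],
)

```text
clock: 25.0
position: [0.4813, -0.2799, 0.1586]
ee_rot: [-3.124, -0.325, 0.0]
force: [0.5, 0.3, 0.0]
width: 0.003
gripper_force: 0.0
```

Run:
```python
from h import *
s=sensors.observe();print(s["clock"],s["position"],s["force"])
im=optics.get_image("side");c=optics.calibration("side")
# lever cap: dark blob on the slot; expected notch-3 cap top pixel
k=np.array([.5312,-.2015]);y=np.array([-.2031,.9791])
for n in(2,3,4):
  P=np.array([[*(k+y*(.153-.012*n)),.074]]);print(n,cv2.projectPoints(P,c["rvec"],c["tvec"],c["camera_matrix"],c["D"])[0].ravel())
m=(im[205:262,330:372].max(2)<45).astype(np.uint8)
nn,_,st,ce=cv2.connectedComponentsWithStats(m)
print([(st[i][4],ce[i]+[330,205]) for i in range(1,nn) if st[i][4]>8])
cv2.imwrite("pics/s7.png",cv2.resize(im[130:310,265:445],(540,540),interpolation=3))
```

```text
25.0 [ 0.48126903 -0.27991623  0.15859279] [0.47002355 0.28519287 0.0250661 ]
2 [348.19237493 234.45438838]
3 [352.15977689 229.67723834]
4 [356.07658406 224.95798764]
[]
```

View pics/s7.png

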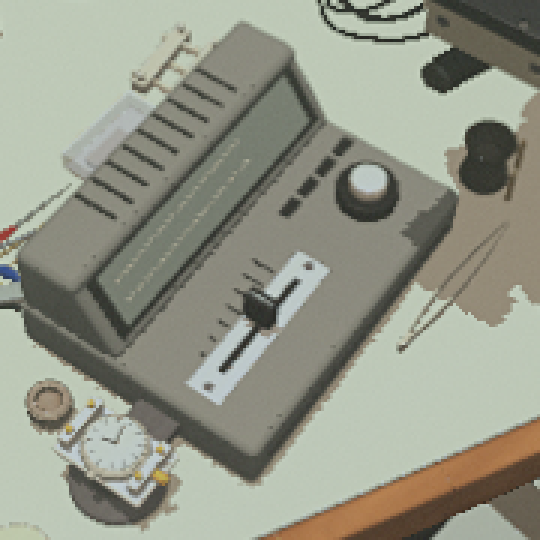

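The cap top is at side pixel (352,229), and notch 3 is predicted at (352,230). The key is back up and the tools are undisturbed.

```bash
python3 -c "from cell import arm;print(arm.sign_off())"
```

```text
the job is handed in; nothing more can be done
None
```

The job is handed in: I pushed the gain lever to its zero stop, then right three clicks into the third notch, then pressed the start key fully and let it come back up; the final side picture shows the watch and visible tools undisturbed.

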